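# Park the microscope accessories on their outlines

## Robot

A 7-joint arm with a two-finger parallel gripper is mounted at the origin on the work surface. World frame = base frame: x ahead of the robot, y to its left, z up, the work surface at z = 0. Lengths are in m, angles in rad, forces in N, time in s.
With the tool pointing down it reaches from about 0.4 to 0.85 m from the base axis. Payload 10.4 kg.
Tool frame: the origin (TCP) lies midway between the tips of the shut fingers; the grasp point (between the pads) lies manip.pinch_z behind it (manip.pinch_z is the distance from the TCP to the grasp point, in m); z points along the fingers, y is the line along which they close (so a half turn about z gives the same grasp; the last joint's range is limited). The gripper opens to 87 mm and grips with 3 to 60 N. Pads are 19 mm wide; open, the fingers measure 117 mm over their backs; the gripper's body (75 mm by 190 mm) begins 51 mm behind the grasp point.
Start: joints at [1.137, 0.332, -0.065, 1.46, 0.022, 1.35, -0.088], TCP at [0.25, -0.573, 0.223] pointing down, gripper open.
Joint ranges: [-2.6, 2.6], [-0.5, 2.12], [-1.47, 1.34], [0.16, 2.42], [-1.27, 4.41], [0.06, 2.06], [-2.6, 2.6]. Speed limits (rad/s): [2.22, 2.22, 2.79, 2.79, 3.14, 3.14, 3.14].

## Interface

Orientations are given as a unit quaternion [x, y, z, w].
In Python, from cell import telemetry, cams, finish_job, models, manip gives the robot as it stands. The module is installed in compiled form; this text tells all that it offers.
- The arm moves only by the tool step_arm, never from a script. Its argument "motion" is a list of rows, each a list of 3 entries, a list of its own where there are three numbers: the finger opening in mm, from 0 to 87, then the shift along the tool's x, y, z in mm, then the turn, a rotation vector about the tool's x, y, z in rad. A call has 1 to 12 rows; each row shifts and turns the commanded pose from where the row before left it, along the tool's axes as they then stand; what a row does not reach is not made up. A row lasts 1/8 s, in which the tool goes at most 62.5 mm and 10.7 degrees, less where a joint would pass 70% of its speed; a pose out of reach is approached as far as the arm can. A call is refused whole if a number of a shift passes 62.5 or a number of a turn 0.188, either way. A call with a gripper value outside its range is refused whole. The fingers move at their own pace and stop on an object; "newtons" is the grip in N (left out, the last holds). Time passes only in rows, so rows that do not move let the fingers close. It gives the time, the measured TCP pose, the force, the opening and the grip force at its end, in the units of the state.
- telemetry.get_obs(): the state, without advancing time (a new reading comes with each control period).
- cams.capture(name): name is "scene" or "top" or "wrist"; returns the picture (400x640x3 uint8, blue, green, red); there is no depth.
- cams.get_calibration(name): a dict with "intrinsics" (3x3 intrinsics, pixels), "cam_to_world" (4x4, takes a point from camera to world coordinates); the wrist camera has in their place "mount" (4x4, takes a point from camera to tool coordinates, whose origin is the TCP and whose axes are the flange's). Camera axes: x right, y up, looking along -z (the intrinsics and any distortion apply to the point x, -y, -z); pixel columns grow to the right and rows downward; lengths in m; the calibration is good to about 2 mm. A picture is of the moment at which its call begins: read the wrist's pose just before it. get_calibration takes no time and is no camera call.
- finish_job(): hands the job in; it is judged then, once.
Trained networks look in the newest picture that a camera, given by its name, has taken for a name from the list of things; names that differ only in an ending like _2 or _b are one class to them, and where a whole thing is asked for, a point or a joint stands for the part that bears it (a point fixed in the world has none). Each returns a list of dicts, best first, with "p" (0 to 1); they miss things now and then, are a little off and sometimes report something else, mostly with a low value. They report only what shows in the picture. A call takes as long as a camera call.
- models.regions_of(thing, camera): "mask" (400x640 bool, what is visible of it) and "uv" ([column, row] in pixels, amid what is visible of it).
- models.place_of(thing, camera): "uv" ([column, row] in pixels: a listed point, or the origin of a listed thing).
The state is a dict: "t": time; "joint_pos": joint angles; "qvel": joint speeds; "joint_torque": joint torques, N m; "tool_pos": TCP position; "orientation": TCP orientation; "wrist_force": force on the tool from outside, world axes, zero at the start; "ft_torque": the same for the moment, N m; "width": opening from 0.0 (shut) to 1.0 (fully open); "gripper_force": force on a finger pad.
Only numpy, scipy, OpenCV 4.12 (cv2) and the standard library are available. Lean on these libraries where they do the work, as an engineer would, in place of code of your own. Each camera call takes 0.05 s, during which the arm holds its last target. There are 200 camera calls.

## Task

The microscope session is over: park each of the four loose accessories (eyepiece, objective, filter cube, phase slider) on the foam tile whose pale outline matches it in shape and size. Each must finish upright, let go of, well inside its outline, with the cube and the slider turned to line up with theirs. They are optics: set them down without tipping or dropping them, and leave the covered dish where it stands.

Things in the scene. Friction and masses are not known exactly. Their poses are not given: they have to be found in the camera images.
- eyepiece: Microscope eyepiece: black round barrel with a thin silvery band low down and a glass lens on top, standing upright on the bench; 42 mm diameter between 12 and 42 mm of height, 38 mm below and at the top edge, 48 mm tall, 80 to 170 g. Origin: centre of the underside, z up along its axis. Any yaw.
- objective: Microscope objective: slim silvery metal cylinder with dark rings, standing upright; 26 mm diameter up to 36 mm of height, then tapering to a 16 mm nose, 44 mm tall, 75 to 155 g. Origin: centre of the underside, z up along its axis. Any yaw.
- cube: Filter cube: dark metal block 40 x 40 mm and 36 mm tall with a round green glass window in its top and a glass window in one side, 70 to 140 g. Origin: centre of the underside, x and y square to its sides, z up. Sides that are turned by a quarter turn fit the outline just as well.
- slider: Phase slider: flat silvery metal bar 90 mm long (x), 30 mm wide (y), 16 mm thick, lying flat, with three round dark windows in a row in its top, 70 to 140 g. Origin: centre of the underside, z up. Turned end for end it fits its outline just as well.
- eyepiece_tile: Fixed flat tile of dark foam, 4 mm thick, 84 x 84 mm, lying on the bench; at its centre a pale inlaid outline, a large circle of 58 mm diameter. Origin: centre of the underside, z up. The top face is 4 mm above the origin. It is the parking place of the eyepiece. It can be anywhere among the loose things, at any yaw within 0.8 rad of straight.
- objective_tile: Fixed flat tile of dark foam, 4 mm thick, 84 x 84 mm, lying on the bench; at its centre a pale inlaid outline, a small circle of 40 mm diameter. Origin: centre of the underside, z up. The top face is 4 mm above the origin. It is the parking place of the objective. It can be anywhere among the loose things, at any yaw within 0.8 rad of straight.
- cube_tile: Fixed flat tile of dark foam, 4 mm thick, 84 x 84 mm, lying on the bench; at its centre a pale inlaid outline, a square of 54 x 54 mm. Origin: centre of the underside, z up, x and y along the square's sides. The top face is 4 mm above the origin. It is the parking place of the filter cube. It can be anywhere among the loose things, at any yaw within 0.8 rad of straight.
- slider_tile: Fixed flat tile of dark foam, 4 mm thick, 126 (x) x 70 (y) mm, lying on the bench; at its centre a pale inlaid outline, a rectangle of 106 (x) x 46 (y) mm. Origin: centre of the underside, z up, x along the rectangle's length. The top face is 4 mm above the origin. It is the parking place of the phase slider. It can be anywhere among the loose things, at any yaw within 0.8 rad of straight.
- dish: Bystander: loose covered culture dish, 64 mm diameter, 16 mm tall, orange disc under the cover. Origin: centre of the underside. Accessories, tiles and dish have centres at least 100 mm apart. A marker (13 mm thick) and a small jar (38 mm diameter, 45 mm tall) are nearer the robot: x below 0.36 m, y between -0.05 and 0.17 m; a blue cap and an eraser (10 mm tall) lie in gaps.

How it is judged:
By the outcome, as a careful person would: the job done as asked, in the order asked, and still so for the second after the job is handed in, with the robot touching nothing.
It also fails if it takes over 128 s, if anything falls off the work surface, if the arm or the gripper's body presses on something with over 40 N, if the wrist force passes 120 N, or if a joint passes its speed limit or range.

## Working session

There is one attempt and no reset: what is moved stays moved. The work goes in short steps, Python scripts to look and compute and a tool call to move; the robot and the scene stay as the last step left them, time stands still between calls to the robot, and variables do not carry over. Pictures are saved under pics/ and viewed, at most 14 in all, crops included, and the job is handed in when it is done.

Besides the shell and the picture viewer there is one more tool, called after ">>>" by a JSON object that holds its "fn" and its "kwargs". step_arm: Moves the arm, as the interface text tells. Its arguments: {"type":"object","properties":{"motion":{"type":"array"},"newtons":{"type":"number"}},"required":["motion"]}

```bash
mkdir -p pics; python3 - <<'E'
from cell import telemetry,cams,models,manip
import cv2,numpy as np
print(telemetry.get_obs(),manip.pinch_z)
for c in("top","scene"):
    k=cams.get_calibration(c);print(c,{a:np.round(b,3).tolist() if not isinstance(b,str) else b for a,b in k.items()})
    cv2.imwrite(f"pics/{c}0.png",cams.capture(c))
    for n in "eyepiece objective cube slider eyepiece_tile objective_tile cube_tile slider_tile dish".split():
        print(n,[(np.round(r["uv"]).tolist(),round(r["p"],2)) for r in models.place_of(n,c)[:3]])
print(cams.get_calibration("wrist"))
E
```

```text
{'t': 0.0, 'joint_pos': array([ 1.1374288 ,  0.33287834, -0.06469713,  1.4609407 ,  0.0215872 ,
        1.34988629, -0.08847239]), 'qvel': array([ 0.00032809, -0.00140999,  0.00138408, -0.00060994,  0.00142448,
       -0.00045215, -0.00102409]), 'joint_torque': array([ 3.59611749e-04, -6.23263478e+01,  2.47800769e-02, -3.89893448e+01,
       -6.13504252e-02,  3.98496666e-02,  2.07780940e-04]), 'tool_pos': array([ 0.24941466, -0.57265833,  0.22175018]), 'orientation': array([ 9.78978154e-01,  2.03963898e-01, -1.70732776e-04, -6.88024210e-04]), 'wrist_force': array([-0.68441536, -0.22978623, -0.47790692]), 'ft_torque': array([-0.02162183, -0.04729839, -0.01522085]), 'gripper_force': 0.0, 'width': 1.0024536529387615} 0.0187
top {'intrinsics': [[367.348, 0.0, 325.996], [0.0, 367.348, 199.179], [0.0, 0.0, 1.0]], 'cam_to_world': [[-0.026, 0.981, -0.191, 0.316], [-0.999, -0.03, -0.014, -0.01], [-0.019, 0.19, 0.982, 1.097], [0.0, 0.0, 0.0, 1.0]]}
eyepiece [([200.0, 200.0], 0.68)]
objective [([325.0, 152.0], 0.54), ([456.0, 194.0], 0.53), ([435.0, 238.0], 0.49)]
cube [([322.0, 151.0], 0.77)]

[... 662 characters left out ...]
88.0], 0.25)]
objective_tile [([184.0, 208.0], 0.77), ([446.0, 172.0], 0.71)]
cube_tile [([277.0, 202.0], 0.56)]
slider_tile [([256.0, 276.0], 0.97)]
dish [([339.0, 187.0], 0.77)]
{'intrinsics': array([[353.46838634,   0.        , 314.25032062],
       [  0.        , 353.46838634, 197.77803781],
       [  0.        ,   0.        ,   1.        ]]), 'mount': array([[-6.58523374e-04,  9.64422870e-01,  2.64363565e-01,
         7.26966824e-02],
       [ 9.99999766e-01,  5.85711009e-04,  3.54247483e-04,
        -5.23965094e-04],
       [ 1.86803723e-04,  2.64363736e-01, -9.64423030e-01,
        -1.63875795e-01],
       [ 0.00000000e+00,  0.00000000e+00,  0.00000000e+00,
         1.00000000e+00]])}
```

View pics/top0.png

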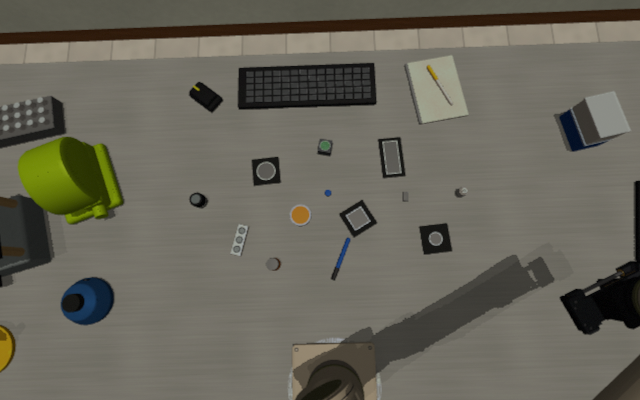

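View pics/scene0.png

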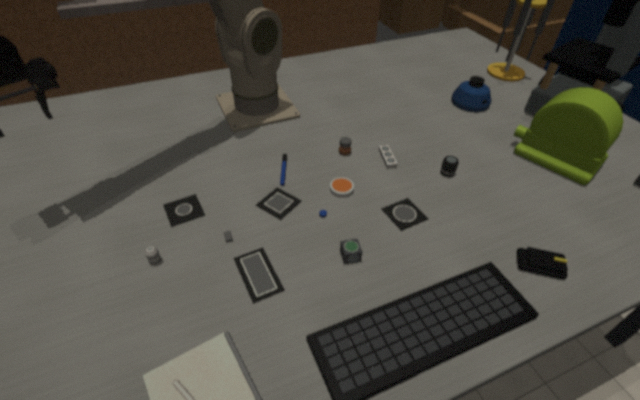

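The top view shows eyepiece (199,200), objective (461,192), cube (325,147) and slider (240,240). The tiles are at (265,171) circle large, (435,239) circle small, (358,218) square and (391,158) rectangle, with the dish at (300,215). The scene view agrees. Next I'll compute rough world poses.

```bash
cat > h.py <<'E'
from cell import telemetry,cams,models,manip
import cv2,numpy as np
from scipy.spatial.transform import Rotation as R
F=np.diag([1,-1,-1])
def pose():
    o=telemetry.get_obs();T=np.eye(4);T[:3,:3]=R.from_quat(o["orientation"]).as_matrix();T[:3,3]=o["tool_pos"];return T
def cam(c,T=None):
    k=cams.get_calibration(c)
    return k["intrinsics"],(k["cam_to_world"] if c!="wrist" else T@k["mount"])
def px2w(uv,z,K,C):
    uv=np.atleast_2d(np.asarray(uv,float))
    d=(np.c_[uv,np.ones(len(uv))]@np.linalg.inv(K).T)@F@C[:3,:3].T
    return C[:3,3]+d*((z-C[2,3])/d[:,2])[:,None]
def yaw(T): return np.arctan2(T[1,0],T[0,0])
def rect(mask,z,K,C):
    cs,_=cv2.findContours(mask.astype(np.uint8),cv2.RETR_EXTERNAL,cv2.CHAIN_APPROX_NONE)
    c=max(cs,key=cv2.contourArea)[:,0]
    w=px2w(c,z,K,C)[:,:2]
    return cv2.minAreaRect((w*1000).astype(np.float32))  # centre mm, size, deg
def delta(x,y,z=None,a=None):
    "tool-axis shift (mm) and z-turn from the present pose to a world goal; a: tool x yaw"
    T=pose();t=np.array([x,y,T[2,3] if z is None else z])
    turn=0 if a is None else -(a-yaw(T))
    print("at",T[:3,3].round(4),"yaw",yaw(T).round(3),"shift",(T[:3,:3].T@(t-T[:3,3])*1000).round(1),"turn z",round(turn,3))
E
python3 - <<'E'
from h import *
H=dict(eyepiece=0,objective=0,cube=0,slider=0.016,eyepiece_tile=.004,objective_tile=.004,cube_tile=.004,slider_tile=.004,dish=0)
for c in("top","scene"):
    cams.capture(c);K,C=cam(c)
    for n,z in H.items():
        for r in models.regions_of(n,c)[:2]:
            q=rect(r["mask"],z,K,C);print(c,n,round(r["p"],2),np.round(r["uv"]),np.round(q[0]),np.round(q[1]),round(q[2]),r["mask"].sum())
K,C=cam("top")
for n,uv in dict(obj=(461,192),cap=(328,193),eraser=(405,197),jar=(273,264)).items(): print(n,px2w(uv,0.02,K,C).round(3))
delta(.5,0,.25,0)
E
```

```text
top eyepiece 0.68 [197. 200.] [537. 399.] [55. 42.] 46 211
top eyepiece 0.55 [391. 157.] [ 655. -198.] [127.  75.] 1 926
top objective 0.44 [461. 192.] [ 538. -403.] [31. 42.] 25 123
top cube 0.56 [321. 151.] [694.   8.] [44. 56.] 88 230
top slider 0.69 [238. 242.] [411. 265.] [34. 90.] 75 352
top eyepiece_tile 0.78 [266. 171.] [622. 191.] [84. 84.] 5 713
top eyepiece_tile 0.32 [196. 199.] [537. 399.] [51. 43.] 88 206
top objective_tile 0.81 [435. 240.] [ 400. -312.] [83. 84.] 5 801
top cube_tile 0.62 [356. 217.] [467. -85.] [84. 82.] 31 748
top cube_tile 0.31 [436. 239.] [ 400. -312.] [84. 85.] 5 812
top slider_tile 0.91 [391. 156.] [ 654. -197.] [127.  69.] 2 861
top dish 0.69 [300. 214.] [483.  87.] [64. 61.] 88 372
scene eyepiece 0.75 [446. 166.] [513. 410.] [ 46. 111.] 41 341
scene objective 0.7 [150. 256.] [ 520. -402.] [55. 25.] 11 207
scene cube 0.63 [353. 250.] [679.  12.] [48. 66.] 77 455
scene slider 0.67 [386. 157.] [427. 257.] [ 38. 102.] 76 267
scene eyepiece_tile 0.86 [406. 214.] [629. 185.] [87. 84.] 5 840
scene eyepiece_tile 0.16 [340. 185.] [481.  84.] [62. 75.] 67 390
scene objective_tile 0.71 [256. 277.] [ 659. -202.] [128.  71.] 3 1647
scene objective_tile 0.67 [186. 209.] [ 405. -315.] [86. 83.] 5 830
scene cube_tile 0.68 [184. 210.] [ 406. -315.] [88. 83.] 5 826
scene cube_tile 0.61 [279. 202.] [472. -90.] [85. 85.] 31 777
scene slider_tile 0.49 [279. 202.] [473. -91.] [85. 86.] 30 794
scene dish 0.83 [341. 184.] [477.  86.] [65. 75.] 68 395
obj [[ 0.535 -0.397  0.02 ]]
cap [[ 0.544 -0.001  0.02 ]]
eraser [[ 0.524 -0.23   0.02 ]]
jar [[0.338 0.164 0.02 ]]
at [ 0.2496 -0.573   0.2226] yaw 0.411 shift [ 458.4 -425.4  -27.5] turn z 0.411
```

>>> {"fn": "step_arm", "kwargs": {"motion": [[87,[0,0,0],[0,0,0.137]],[87,[0,0,0],[0,0,0.137]],[87,[0,0,0],[0,0,0.137]],[87,[36,-39,0],[0,0,0]],[87,[36,-39,0],[0,0,0]],[87,[36,-39,0],[0,0,0]],[87,[36,-39,0],[0,0,0]],[87,[36,-39,0],[0,0,0]],[87,[36,-39,0],[0,0,0]],[87,[36,-39,0],[0,0,0]],[87,[0,0,0],[0,0,0]],[87,[0,0,0],[0,0,0]]], "newtons": 15}}

```text
t: 3.5
tool_pos: [0.5013, -0.3006, 0.2225]
orientation: [1.0, -0.0, -0.0, 0.0]
wrist_force: [-1.2, 0.2, -0.0]
width: 0.999
gripper_force: 0.0
```

```bash
cat >> h.py <<'E'
H=dict(eyepiece=0.048,objective=0.044,cube=0.036,slider=0.016,eyepiece_tile=.004,objective_tile=.004,cube_tile=.004,slider_tile=.004,dish=.016)
def look(tag,names,save=True):
    T=pose();im=cams.capture("wrist");K,C=cam("wrist",T)
    if save: cv2.imwrite(f"pics/{tag}.png",im)
    np.savez(f"{tag}.npz",im=im,K=K,C=C)
    for n in names:
        for r in models.regions_of(n,"wrist")[:2]:
            q=rect(r["mask"],H[n],K,C);print(n,round(r["p"],2),np.round(r["uv"]),np.round(q[0],1),np.round(q[1],1),round(q[2],1))
E
python3 - <<'E'
from h import *
delta(.5,-.3,.22,0)
look("w1","objective objective_tile cube_tile slider_tile".split())
E
```

```text
at [ 0.5013 -0.3006  0.2225] yaw -0.0 shift [-1.3 -0.6  2.5] turn z -0.0
objective 0.79 [406. 139.] [ 537.  -390.2] [32.7 24.9] 70.2
objective_tile 0.58 [324. 243.] [ 413.  -310.3] [62.6 86.2] 4.8
cube_tile 0.97 [124. 193.] [468.2 -85.5] [84.6 87.2] 29.8
slider_tile 0.91 [213.  44.] [ 630.7 -199.2] [79.2 72. ] 3.1
```

View pics/w1.png

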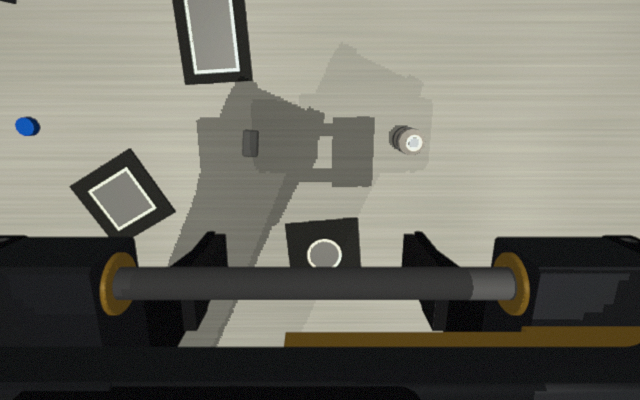

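The wrist view has the gripper in the bottom third. It shows the objective nose at (414,142), the objective tile circle at (324,254), the cube tile at (122,198) and the slider tile at the top (cut off). I'll extract the outlines more precisely.

```bash
cat >> h.py <<'E'
def outline(tag,box,z=.004,thr=170):
    "pale outline in a pixel box (u0,v0,u1,v1): outer contour min-area rectangle in the world, mm"
    d=np.load(f"{tag}.npz");u0,v0,u1,v1=box;g=cv2.cvtColor(d["im"],cv2.COLOR_BGR2GRAY)[v0:v1,u0:u1]
    m=(g>thr).astype(np.uint8);n,l,s,c=cv2.connectedComponentsWithStats(m)
    h,w=m.shape;ok=[i for i in range(1,n) if s[i,0]>0 and s[i,1]>0 and s[i,0]+s[i,2]<w and s[i,1]+s[i,3]<h and s[i,4]>15]
    if not ok: return print(tag,"none")
    i=max(ok,key=lambda i:s[i,4]);cs,_=cv2.findContours((l==i).astype(np.uint8),cv2.RETR_EXTERNAL,cv2.CHAIN_APPROX_NONE)
    p=cs[0][:,0]+[u0,v0];W=(px2w(p,z,d["K"],d["C"])[:,:2]*1000).astype(np.float32)
    q=cv2.minAreaRect(W);print(tag,"px",p.mean(0).round(1),"rect",np.round(q[0],1),np.round(q[1],1),round(q[2],1),"circle",np.round(cv2.minEnclosingCircle(W)[0],1))
E
python3 - <<'E'
from h import *
outline("w1",(295,228,350,268));outline("w1",(82,160,162,236));outline("w1",(400,128,426,156),.044,200)
d=np.load("w1.npz");print(px2w([(414,142)],.044,d["K"],d["C"]))
g=d["im"];print(g[235:255,324].mean(1).astype(int), g[142,390:430].mean(1).astype(int))
E
```

```text
w1 px [323.9 250.9] rect [ 402.1 -311.9] [38.8 34.3] 89.9 circle [ 399.3 -311.3]
w1 px [122.3 198.8] rect [467.2 -84.1] [54.2 54.4] 30.0 circle [467.7 -83.9]
w1 px [413.9 142.5] rect [ 534.8 -396. ] [15.4 14.4] 89.9 circle [ 534.7 -395.8]
[[ 0.53531783 -0.39601483  0.044     ]]
[ 39  36  30  74 214 234 203 149 129 128 129 129 128 127 127 127 125 127
 126 126] [ 98  96  74  59  80  82  69  75 100 134 150 149 153 153 155 163 209 230
 180 173 206 209 207 205 206 205 206 206 217 236 235 230 199 168 169 160
 164 165 166 169]
```

>>> {"fn": "step_arm", "kwargs": {"motion": [[70,[17,47.5,0],[0,0,0]],[70,[17,47.5,0],[0,0,0]],[70,[0,0,40],[0,0,0]],[70,[0,0,50],[0,0,0]],[70,[0,0,50],[0,0,0]],[70,[0,0,36],[0,0,0]],[70,[0,0,25],[0,0,0]],[70,[0,0,15],[0,0,0]],[70,[0,0,0],[0,0,0]]]}}

```text
t: 4.88
tool_pos: [0.535, -0.3951, 0.0059]
orientation: [1.0, -0.0, -0.001, -0.0]
wrist_force: [-0.4, -0.5, 0.5]
width: 0.799
gripper_force: 0.0
```

>>> {"fn": "step_arm", "kwargs": {"motion": [[10,[0,0,0],[0,0,0]],[10,[0,0,0],[0,0,0]],[10,[0,0,0],[0,0,0]],[10,[0,0,0],[0,0,0]],[10,[0,0,0],[0,0,0]],[10,[0,0,0],[0,0,0]]], "newtons": 12}}

```text
t: 5.62
tool_pos: [0.5356, -0.3952, 0.0066]
orientation: [1.0, -0.0, 0.0, 0.0]
wrist_force: [0.7, 0.6, 0.6]
width: 0.295
gripper_force: 12.0
```

>>> {"fn": "step_arm", "kwargs": {"motion": [[10,[0,0,-10],[0,0,0]],[10,[0,0,-30],[0,0,0]],[10,[0,0,-30],[0,0,0]],[10,[-25,-15,0],[0,0,0]],[10,[-35,-22,0],[0,0,0]],[10,[-35,-22,0],[0,0,0]],[10,[-25,-15,0],[0,0,0]],[10,[-15,-9,0],[0,0,0]],[10,[0,0,0],[0,0,0]]]}}

```text
t: 6.75
tool_pos: [0.4001, -0.3119, 0.0773]
orientation: [1.0, -0.0, 0.0, 0.0]
wrist_force: [0.6, -0.4, -1.2]
width: 0.294
gripper_force: 12.0
```

```bash
python3 - <<'E'
from h import *
delta(.4,-.312,.0105,0)
look("w2",["objective_tile"])
E
```

```text
at [ 0.4001 -0.3119  0.0773] yaw -0.0 shift [-0.1  0.  66.8] turn z -0.0
```

View pics/w2.png

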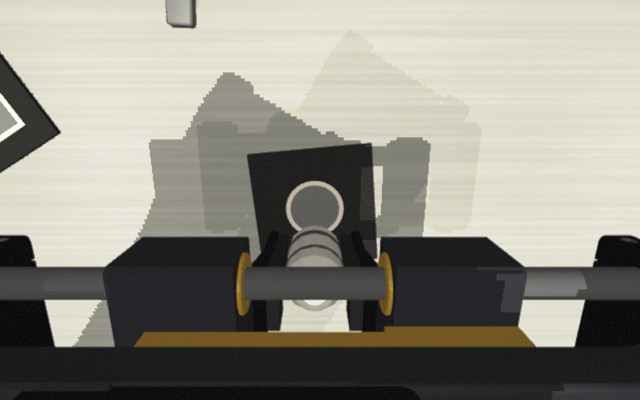

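The objective is held upright, and the tile circle centre is near pixel (315,208), mostly visible above the held part. I'll measure it.

```bash
python3 - <<'E'
from h import *
d=np.load("w2.npz")
for uv in [(286,208),(343,208),(315,181),(315,208)]: print(px2w([uv],.004,d["K"],d["C"]).round(4))
E
```

```text
[[ 0.4002 -0.2914  0.004 ]]
[[ 0.4001 -0.3314  0.004 ]]
[[ 0.4195 -0.3118  0.004 ]]
[[ 0.4001 -0.3118  0.004 ]]
```

Circle centre is (0.400, -0.312), which matches. Lowering.

>>> {"fn": "step_arm", "kwargs": {"motion": [[10,[0,0,25],[0,0,0]],[10,[0,0,25],[0,0,0]],[10,[0,0,8],[0,0,0]],[10,[0,0,4],[0,0,0]],[10,[0,0,3],[0,0,0]],[10,[0,0,1],[0,0,0]],[10,[0,0,0],[0,0,0]]]}}

```text
t: 7.72
tool_pos: [0.4009, -0.3122, 0.0109]
orientation: [1.0, -0.0, 0.0, 0.0]
wrist_force: [-0.2, -0.3, -1.8]
width: 0.294
gripper_force: 12.0
```

>>> {"fn": "step_arm", "kwargs": {"motion": [[10,[0,0,0.4],[0,0,0]],[10,[0,0,0.3],[0,0,0]],[10,[0,0,0],[0,0,0]]]}}

```text
t: 8.1
tool_pos: [0.4009, -0.3122, 0.0105]
orientation: [1.0, -0.0, 0.0, 0.0]
wrist_force: [-2.9, 1.6, 5.4]
width: 0.299
gripper_force: 12.0
```

>>> {"fn": "step_arm", "kwargs": {"motion": [[32,[0,0,0],[0,0,0]],[40,[0,0,0],[0,0,0]],[60,[0,0,0],[0,0,0]],[70,[0,0,0],[0,0,0]],[70,[0,0,-20],[0,0,0]],[70,[0,0,-50],[0,0,0]],[70,[0,0,-50],[0,0,0]],[70,[0,0,-50],[0,0,0]],[70,[0,0,0],[0,0,0]]]}}

```text
t: 9.22
tool_pos: [0.4025, -0.3133, 0.1839]
orientation: [1.0, -0.0, 0.003, 0.002]
wrist_force: [0.6, -0.6, -0.5]
width: 0.801
gripper_force: 0.0
```

```bash
python3 - <<'E'
from h import *
look("w3",["objective","slider_tile"])
delta(.5,.0,.22,0)
E
```

```text
objective 0.79 [312. 184.] [ 404.  -311.6] [25.7 32.6] 89.9
at [ 0.4002 -0.3117  0.1788] yaw -0.0 shift [  99.7 -311.8  -41. ] turn z -0.0
```

View pics/w3.png

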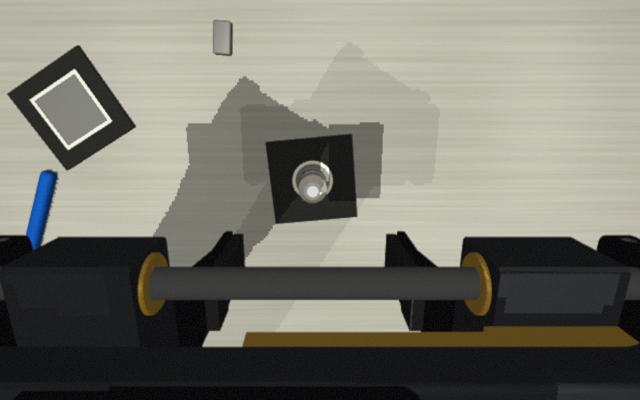

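The objective stands inside its circle at (312,182). Next I'll look at the slider tile and the cube.

>>> {"fn": "step_arm", "kwargs": {"motion": [[80,[34,-42,-8],[0,0,0]],[80,[34,-42,-8],[0,0,0]],[80,[34,-42,-8],[0,0,0]],[80,[34,-42,-8],[0,0,0]],[80,[34,-42,-8],[0,0,0]],[80,[0,0,0],[0,0,0]],[80,[0,0,0],[0,0,0]]]}}

```text
t: 10.25
tool_pos: [0.57, -0.1024, 0.2181]
orientation: [1.0, -0.0, -0.001, -0.0]
wrist_force: [0.1, -0.6, -0.4]
width: 0.92
gripper_force: 0.0
```

```bash
python3 - <<'E'
from h import *
look("w4",["cube","slider_tile","eyepiece_tile"])
E
```

```text
cube 0.7 [199.  47.] [687.8   3.1] [48.4 40.2] 77.5
slider_tile 0.59 [410.  85.] [ 655.  -198.1] [126.1  70.8] 3.1
eyepiece_tile 0.82 [ 40. 119.] [624.  191.7] [85.1 87.6] 5.1
```

View pics/w4.png

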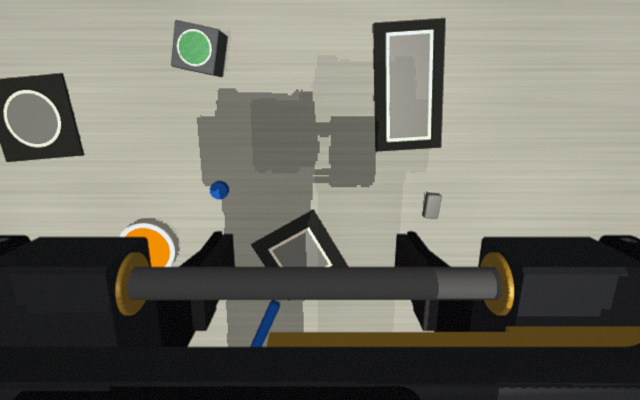

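The cube's top ring is at (194,47), the slider outline at (410,85) and the eyepiece circle at (32,118), all fully visible.

```bash
python3 - <<'E'
from h import *
outline("w4",(383,25,440,148));outline("w4",(1,85,66,152));outline("w4",(175,22,216,72),.036,150)
d=np.load("w4.npz");im=d["im"][5:90,155:245];cv2.imwrite("pics/c4.png",cv2.resize(im,None,fx=6,fy=6,interpolation=cv2.INTER_CUBIC))
E
```

```text
w4 px [408.9  84.7] rect [ 654.9 -198.2] [106.6  46.2] 3.5 circle [ 654.9 -198.2]
w4 px [ 31.8 118.2] rect [624.2 193.3] [57.7 57.1] 90.0 circle [624.  193.3]
w4 px [193.8  47.2] rect [688.6   7.5] [30.8 31.5] 84.0 circle [688.8   7.6]
```

View pics/c4.png

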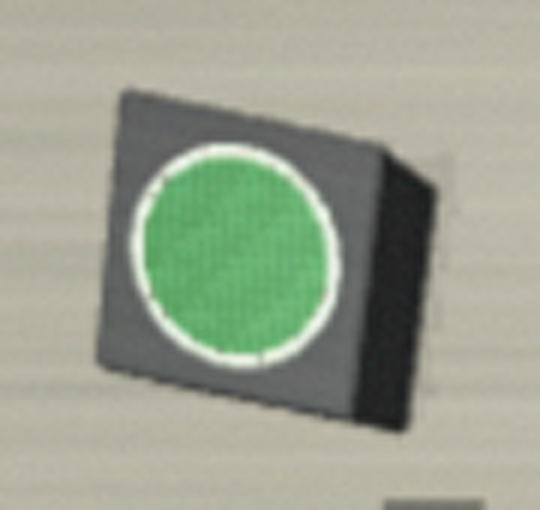

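Top-face corners in full-image pixels: (175.3,20), (218.7,29.7), (214.2,74.3), (171.3,65.7).

```bash
python3 - <<'E'
from h import *
d=np.load("w4.npz")
w=px2w([(175.3,20),(218.7,29.7),(214.2,74.3),(171.3,65.7)],.036,d["K"],d["C"])[:,:2]*1000
print(w.round(1),w.mean(0).round(1))
e=np.roll(w,-1,0)-w;print(np.linalg.norm(e,axis=1).round(1),(np.degrees(np.arctan2(e[:,1],e[:,0]))%90).round(1))
a=np.radians(np.mean(np.degrees(np.arctan2(e[:,1],e[:,0]))%90))
print(a,cv2.minAreaRect(w.astype(np.float32)))
delta(w.mean(0)[0]/1e3,w.mean(0)[1]/1e3,None,a-np.pi/2)
E
```

```text
[[711.5  22.1]
 [703.5 -16. ]
 [665.7  -9.1]
 [673.2  29.8]] [688.5   6.7]
[38.9 38.5 39.6 39.1] [78.2 79.6 79.1 78.6]
1.3764864037064666 ((688.6178588867188, 6.683492660522461), (39.6243896484375, 39.06028747558594), 79.0614242553711)
at [ 0.57   -0.1034  0.2194] yaw -0.002 shift [ 1.182e+02 -1.104e+02 -1.000e-01] turn z 0.192
```

>>> {"fn": "step_arm", "kwargs": {"motion": [[70,[39.5,-36.7,0],[0,0,0]],[70,[39.5,-36.7,0],[0,0,0]],[70,[39.5,-36.7,0],[0,0,0]],[70,[0,0,20],[0,0,0.096]],[70,[0,0,30],[0,0,0.096]],[70,[0,0,50],[0,0,0]],[70,[0,0,50],[0,0,0]],[70,[0,0,0],[0,0,0]],[70,[0,0,0],[0,0,0]]]}}

```text
t: 11.58
tool_pos: [0.6903, 0.0076, 0.0722]
orientation: [0.995, -0.096, 0.001, -0.0]
wrist_force: [0.6, -0.6, 0.8]
width: 0.803
gripper_force: 0.0
```

```bash
python3 - <<'E'
from h import *
delta(.6885,.0068,.005,-.192)
E
```

```text
at [0.6903 0.0076 0.0722] yaw -0.193 shift [-1.8  1.2 67.2] turn z -0.001
```

>>> {"fn": "step_arm", "kwargs": {"motion": [[70,[-1.5,1,20],[0,0,0]],[70,[0,0,25],[0,0,0]],[70,[0,0,15],[0,0,0]],[70,[0,0,7],[0,0,0]],[70,[0,0,0],[0,0,0]],[30,[0,0,0],[0,0,0]],[30,[0,0,0],[0,0,0]],[30,[0,0,0],[0,0,0]],[30,[0,0,0],[0,0,0]],[30,[0,0,0],[0,0,0]]]}}

```text
t: 12.82
tool_pos: [0.6877, 0.0073, 0.0031]
orientation: [0.995, -0.096, 0.0, 0.0]
wrist_force: [-0.5, -0.1, 2.0]
width: 0.458
gripper_force: 12.0
```

```bash
python3 - <<'E'
from h import *
delta(.467,-.0845,.09,.524)
E
```

```text
at [0.6877 0.0073 0.0031] yaw -0.192 shift [-199.1  132.2  -87. ] turn z -0.716
```

>>> {"fn": "step_arm", "kwargs": {"motion": [[30,[0,0,-10],[0,0,0]],[30,[0,0,-35],[0,0,0]],[30,[0,0,-40],[0,0,0]],[30,[-25,16.5,0],[0,0,0]],[30,[-40,26.5,0],[0,0,0]],[30,[-45,30,0],[0,0,0]],[30,[-45,30,0],[0,0,0]],[30,[-29,19,0],[0,0,0]],[30,[-15,10,0],[0,0,0]],[30,[0,0,0],[0,0,-0.1]],[30,[0,0,0],[0,0,-0.15]],[30,[0,0,0],[0,0,-0.15]]]}}

```text
t: 14.32
tool_pos: [0.4679, -0.0838, 0.0884]
orientation: [0.994, 0.107, 0.001, 0.0]
wrist_force: [-0.1, 0.4, -0.9]
width: 0.458
gripper_force: 12.0
```

>>> {"fn": "step_arm", "kwargs": {"motion": [[30,[0,0,0],[0,0,-0.15]],[30,[0,0,0],[0,0,-0.11]],[30,[0,0,0],[0,0,-0.056]],[30,[0,0,0],[0,0,0]],[30,[0,0,0],[0,0,0]]]}}

```text
t: 14.95
tool_pos: [0.4674, -0.0841, 0.0881]
orientation: [0.966, 0.258, 0.0, 0.0]
wrist_force: [-0.1, 0.2, -0.2]
width: 0.459
gripper_force: 12.0
```

```bash
python3 - <<'E'
from h import *
delta(.467,-.0845,.0075,.524)
look("w5",["cube"])
E
```

```text
at [ 0.4674 -0.0841  0.0881] yaw 0.523 shift [-0.6  0.1 80.6] turn z -0.001
cube 0.65 [314. 251.] [455.2 -91. ] [37.8 66.6] 29.9
```

View pics/w5.png

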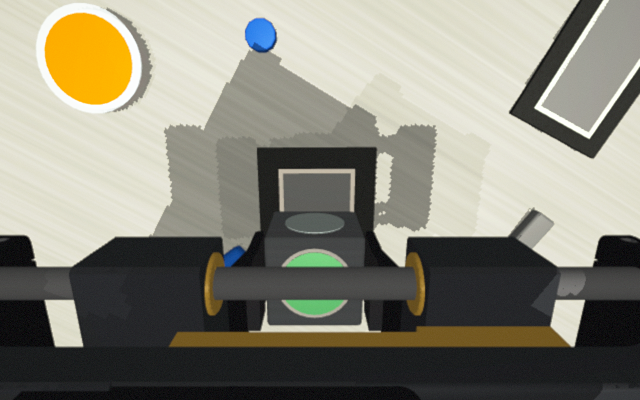

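Cube and outline look parallel, but the marker tip shows near the left finger at (232,258). I'll check the clearance.

```bash
python3 - <<'E'
from h import *
im=cams.capture("top");K,C=cam("top")
hsv=cv2.cvtColor(im,cv2.COLOR_BGR2HSV);m=cv2.inRange(hsv,(100,100,40),(130,255,255));m[:230]=0;m[285:]=0;m[:,:325]=0;m[:,360:]=0
v,u=np.nonzero(m);w=px2w(np.c_[u,v],.0065,K,C)[:,:2];print(len(w))
if len(w): print(w[np.argmax(w[:,0])],w[np.argmin(w[:,0])])
d=np.load("w5.npz");print(px2w([(240,250),(228,262)],.008,d["K"],d["C"]).round(3))
d=np.load("w5.npz");print(px2w([(279,170),(354,170),(279,190)],.004,d["K"],d["C"]).round(4))
d=np.load("w3.npz");print(px2w([(48,170)],.01,d["K"],d["C"]).round(3))
T=pose()
for r in(20,35,40,45,50): print(r,(T[:3,:3]@[0,-r/1e3,0]+T[:3,3])[:2].round(3))
E
```

```text
123
[ 0.40870138 -0.05334583] [ 0.32496836 -0.02689037]
[[ 0.41  -0.053  0.008]
 [ 0.396 -0.049  0.008]]
[[ 0.4766 -0.0492  0.004 ]
 [ 0.5032 -0.0955  0.004 ]
 [ 0.4637 -0.0562  0.004 ]]
[[ 0.412 -0.056  0.01 ]]
20 [ 0.457 -0.067]
35 [ 0.45  -0.054]
40 [ 0.447 -0.05 ]
45 [ 0.445 -0.045]
50 [ 0.442 -0.041]
```

>>> {"fn": "step_arm", "kwargs": {"motion": [[30,[-0.5,0.3,30],[0,0,0]],[30,[0,0,30],[0,0,0]],[30,[0,0,12],[0,0,0]],[30,[0,0,5],[0,0,0]],[30,[0,0,2.5],[0,0,0]],[30,[0,0,0.8],[0,0,0]],[30,[0,0,0.4],[0,0,0]],[30,[0,0,0],[0,0,0]]]}}

```text
t: 16.1
tool_pos: [0.467, -0.0849, 0.0074]
orientation: [0.966, 0.259, 0.0, 0.0]
wrist_force: [0.1, 0.1, -0.0]
width: 0.458
gripper_force: 12.0
```

>>> {"fn": "step_arm", "kwargs": {"motion": [[30,[0,0,0.4],[0,0,0]],[30,[0,0,0.2],[0,0,0]],[30,[0,0,0],[0,0,0]]]}}

```text
t: 16.48
tool_pos: [0.4669, -0.0848, 0.0069]
orientation: [0.966, 0.259, 0.0, 0.0]
wrist_force: [-2.2, 0.1, 5.3]
width: 0.458
gripper_force: 12.0
```

>>> {"fn": "step_arm", "kwargs": {"motion": [[43,[0,0,0],[0,0,0]],[50,[0,0,0],[0,0,0]],[55,[0,0,0],[0,0,0]],[55,[0,0,-20],[0,0,0]],[55,[0,0,-50],[0,0,0]],[55,[0,0,-50],[0,0,0.131]],[55,[0,0,-50],[0,0,0.131]],[55,[0,0,-20],[0,0,0.131]],[55,[0,0,0],[0,0,0.131]],[55,[0,0,0],[0,0,0]]]}}

```text
t: 17.73
tool_pos: [0.4667, -0.0848, 0.1966]
orientation: [1.0, 0.0, 0.0, 0.0]
wrist_force: [-0.5, -0.0, -0.4]
width: 0.632
gripper_force: 0.0
```

>>> {"fn": "step_arm", "kwargs": {"motion": [[55,[-6.7,-49.5,0],[0,0,0]],[55,[-6.7,-49.5,0],[0,0,0]],[55,[-6.7,-49.5,0],[0,0,0]],[55,[-6.7,-49.5,0],[0,0,0]],[55,[-6.7,-49.5,0],[0,0,0]],[55,[-6.7,-49.5,0],[0,0,0]],[55,[-6.7,-49.5,0],[0,0,0]],[55,[0,0,0],[0,0,0]],[55,[0,0,0],[0,0,0]]]}}

```text
t: 18.85
tool_pos: [0.4198, 0.2612, 0.196]
orientation: [1.0, 0.001, -0.001, 0.0]
wrist_force: [-0.1, -0.4, -0.2]
width: 0.629
gripper_force: 0.0
```

```bash
python3 - <<'E'
from h import *
delta(.42,.262,.2,0)
look("w6",["slider","eyepiece"])
E
```

```text
at [0.4198 0.2612 0.196 ] yaw 0.002 shift [ 0.2 -0.8 -4. ] turn z 0.002
slider 0.83 [307. 181.] [414.1 267.5] [30.1 90.9] 75.5
eyepiece 0.96 [167.  52.] [532. 383.] [52.1 39.8] 80.1
```

View pics/w6.png

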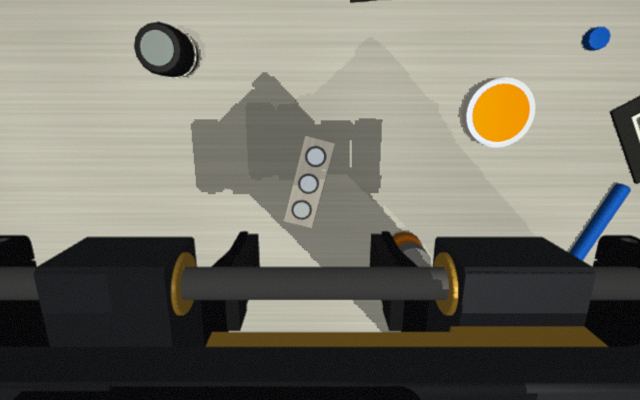

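The slider centre is at pixel (308,184), world (0.414,0.2675), long axis -14.5°. The eyepiece top is at (157,48) and the jar at (405,240) is clear.

>>> {"fn": "step_arm", "kwargs": {"motion": [[52,[-5.7,-6.3,0],[0,0,0]],[52,[0,0,30],[0,0,0.128]],[52,[0,0,40],[0,0,0.127]],[52,[0,0,50],[0,0,0]],[52,[0,0,40],[0,0,0]],[52,[0,0,0],[0,0,0]],[52,[0,0,0],[0,0,0]]]}}

```text
t: 19.88
tool_pos: [0.4148, 0.269, 0.0382]
orientation: [0.992, -0.127, 0.001, -0.001]
wrist_force: [0.7, -0.2, 0.1]
width: 0.599
gripper_force: 0.0
```

```bash
python3 - <<'E'
from h import *
delta(.4141,.2675,.003,-.253)
d=np.load("w6.npz");g=d["im"]
print(px2w([(316,157),(309,184),(301,210)],.016,d["K"],d["C"]).round(4))
outline("w6",(135,25,180,75),.048,130)
print(px2w([(157,48)],.048,d["K"],d["C"]).round(4))
E
```

```text
at [0.4148 0.269  0.0382] yaw -0.255 shift [-0.3  1.6 35.2] turn z -0.002
[[0.4391 0.2602 0.016 ]
 [0.412  0.2671 0.016 ]
 [0.3848 0.2753 0.016 ]]
w6 px [156.5  47.4] rect [534.2 391.2] [25.3 26.2] 84.0 circle [534.1 391.1]
[[0.5337 0.3908 0.048 ]]
```

>>> {"fn": "step_arm", "kwargs": {"motion": [[52,[-1.5,1.2,10],[0,0,0]],[52,[0,0,12],[0,0,0]],[52,[0,0,7],[0,0,0]],[52,[0,0,3],[0,0,0]],[52,[0,0,1.5],[0,0,0]],[52,[0,0,0],[0,0,0]]]}}

```text
t: 20.62
tool_pos: [0.4125, 0.2674, 0.0031]
orientation: [0.992, -0.127, 0.0, -0.0]
wrist_force: [0.0, 0.4, 0.1]
width: 0.598
gripper_force: 0.0
```

>>> {"fn": "step_arm", "kwargs": {"motion": [[20,[0,0,0],[0,0,0]],[20,[0,0,0],[0,0,0]],[20,[0,0,0],[0,0,0]],[20,[0,0,0],[0,0,0]],[20,[0,0,0],[0,0,0]]], "newtons": 15}}

```text
t: 21.25
tool_pos: [0.4125, 0.2673, 0.0031]
orientation: [0.992, -0.127, 0.0, 0.0]
wrist_force: [-0.4, -0.6, 1.4]
width: 0.343
gripper_force: 15.0
```

```bash
python3 - <<'E'
from h import *
delta(.655,-.198,.1,.061)
E
```

```text
at [0.4125 0.2673 0.0031] yaw -0.255 shift [352.1 388.9 -96.8] turn z -0.316
```

>>> {"fn": "step_arm", "kwargs": {"motion": [[20,[0,0,-8],[0,0,0]],[20,[0,0,-30],[0,0,0]],[20,[0,0,-40],[0,0,0]],[20,[0,0,-19],[0,0,0]],[20,[18,20,0],[0,0,0]],[20,[28,31,0],[0,0,0]],[20,[34,38,0],[0,0,0]],[20,[34,38,0],[0,0,0]],[20,[34,38,0],[0,0,0]],[20,[34,38,0],[0,0,0]],[20,[34,38,0],[0,0,0]],[20,[34,38,0],[0,0,0]]]}}

```text
t: 22.75
tool_pos: [0.5845, -0.0672, 0.1005]
orientation: [0.992, -0.127, 0.0, -0.0]
wrist_force: [0.4, 0.5, -0.7]
width: 0.344
gripper_force: 15.0
```

>>> {"fn": "step_arm", "kwargs": {"motion": [[20,[34,38,0],[0,0,0]],[20,[34,38,0],[0,0,0]],[20,[22,24,0],[0,0,0]],[20,[12,10,0],[0,0,0]],[20,[0,0,0],[0,0,-0.08]],[20,[0,0,0],[0,0,-0.1]],[20,[0,0,0],[0,0,-0.08]],[20,[0,0,0],[0,0,-0.056]],[20,[0,0,0],[0,0,0]],[20,[0,0,0],[0,0,0]]]}}

```text
t: 24.0
tool_pos: [0.6548, -0.198, 0.1002]
orientation: [1.0, 0.03, 0.0, -0.0]
wrist_force: [0.3, 0.8, -1.9]
width: 0.342
gripper_force: 15.0
```

```bash
python3 - <<'E'
from h import *
delta(.655,-.198,.0072,.061)
look("w7",["slider","slider_tile"])
E
```

```text
at [ 0.6548 -0.198   0.1002] yaw 0.06 shift [ 0.2  0.1 93. ] turn z -0.001
slider 0.83 [316. 229.] [ 646.3 -197.8] [81.2 49.4] 3.4
slider_tile 0.74 [316. 148.] [ 672.7 -196.4] [90.9 70.9] 3.4
```

View pics/w7.png

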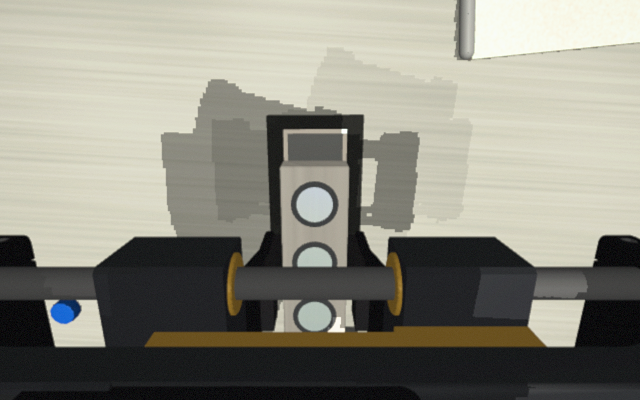

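The slider is held level, parallel to the outline, with its far top edge at row ~164. I'll check its lengthwise offset in the grip.

```bash
python3 - <<'E'
from h import *
d=np.load("w7.npz")
e=px2w([(282,164.5),(349,164.5),(314,204)],.1002-.0031+.016,d["K"],d["C"]);print(e.round(4))
T=pose();print((T[:3,:3].T@(e-T[:3,3]).T).T.round(4))
print(px2w([(284,130),(348,130)],.004,d["K"],d["C"]).round(4))
E
```

```text
[[ 0.6999 -0.1806  0.1131]
 [ 0.7016 -0.2095  0.1131]
 [ 0.6829 -0.1955  0.1131]]
[[ 0.046  -0.0146 -0.013 ]
 [ 0.0459  0.0143 -0.013 ]
 [ 0.0282 -0.0008 -0.013 ]]
[[ 0.7055 -0.1723  0.004 ]
 [ 0.7082 -0.2186  0.004 ]]
```

>>> {"fn": "step_arm", "kwargs": {"motion": [[20,[-1,0,20],[0,0,0]],[20,[0,0,30],[0,0,0]],[20,[0,0,25],[0,0,0]],[20,[0,0,10],[0,0,0]],[20,[0,0,4],[0,0,0]],[20,[0,0,2.5],[0,0,0]],[20,[0,0,1],[0,0,0]],[20,[0,0,0.4],[0,0,0]],[20,[0,0,0],[0,0,0]]]}}

```text
t: 25.28
tool_pos: [0.654, -0.1981, 0.0075]
orientation: [1.0, 0.03, 0.0, 0.0]
wrist_force: [0.1, 0.5, -1.9]
width: 0.343
gripper_force: 15.0
```

>>> {"fn": "step_arm", "kwargs": {"motion": [[20,[0,0,0.3],[0,0,0]],[20,[0,0,0.3],[0,0,0]],[20,[0,0,0],[0,0,0]]]}}

```text
t: 25.65
tool_pos: [0.654, -0.1981, 0.0072]
orientation: [1.0, 0.03, 0.0, 0.0]
wrist_force: [-2.4, 1.3, 5.3]
width: 0.342
gripper_force: 15.0
```

>>> {"fn": "step_arm", "kwargs": {"motion": [[33,[0,0,0],[0,0,0]],[40,[0,0,0],[0,0,0]],[48,[0,0,0],[0,0,0]],[48,[0,0,-15],[0,0,0]],[48,[0,0,-45],[0,0,0]],[55,[0,0,-50],[0,0,0]],[60,[0,0,-50],[0,0,0.06]],[70,[0,0,-30],[0,0,0]],[75,[0,0,0],[0,0,0]]]}}

```text
t: 26.78
tool_pos: [0.6553, -0.1984, 0.2011]
orientation: [1.0, 0.0, 0.003, 0.001]
wrist_force: [-0.4, -0.3, 0.1]
width: 0.818
gripper_force: 0.0
```

>>> {"fn": "step_arm", "kwargs": {"motion": [[75,[-10,-49,0],[0,0,0]],[75,[-10,-49,0],[0,0,0]],[75,[-10,-49,0],[0,0,0]],[75,[-10,-49,0],[0,0,0]],[75,[-10,-49,0],[0,0,0]],[75,[-10,-49,0],[0,0,0]],[75,[-10,-49,0],[0,0,0]],[75,[-10,-49,0],[0,0,0]],[75,[-10,-49,0],[0,0,0]],[75,[-10,-49,0],[0,0,0]],[75,[-10,-49,0],[0,0,0]],[75,[-10,-49,0],[0,0,0]]]}}

```text
t: 28.28
tool_pos: [0.5327, 0.391, 0.1961]
orientation: [1.0, 0.0, -0.0, 0.0]
wrist_force: [1.4, -0.9, 0.4]
width: 0.865
gripper_force: 0.0
```

>>> {"fn": "step_arm", "kwargs": {"motion": [[75,[0,0,0],[0,0,0]],[75,[0,0,0],[0,0,0]]]}}

```text
t: 28.52
tool_pos: [0.5334, 0.3892, 0.196]
orientation: [1.0, 0.0, -0.0, 0.001]
wrist_force: [-0.0, -0.9, 0.3]
width: 0.859
gripper_force: 0.0
```

```bash
python3 - <<'E'
from h import *
look("w8",["eyepiece"])
delta(.534,.391,.01,0)
E
```

```text
eyepiece 0.75 [604. 217.] [500.9 120.1] [48.4 63.2] 13.3
eyepiece 0.56 [312. 180.] [537.5 390. ] [41.6 44.3] 90.0
at [0.5342 0.3882 0.1964] yaw -0.001 shift [ -0.2  -3.  186.4] turn z -0.001
```

View pics/w8.png

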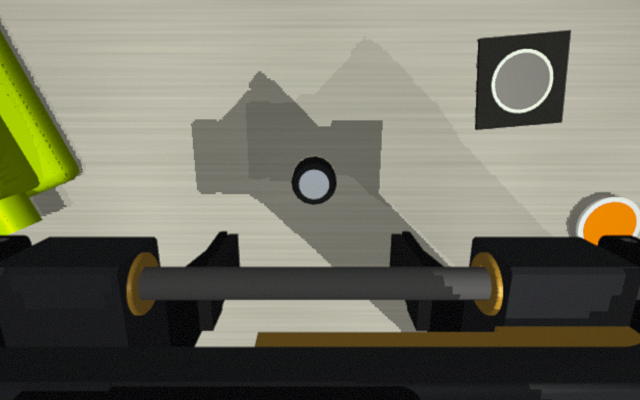

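The eyepiece lens is at (314,184), directly under the tool. The green object at the left is far enough away.

```bash
python3 - <<'E'
from h import *
outline("w8",(290,155,340,206),.048,130)
outline("w8",(485,40,560,120),.004)
delta(.534,.391,.0085,0)
E
```

```text
w8 px [313.8 183.8] rect [533.3 390.2] [25.3 26. ] 45.3 circle [533.2 390.3]
w8 px [522.   80.5] rect [624. 191.] [57.9 57. ] 10.1 circle [623.9 190.8]
at [0.5342 0.3882 0.1964] yaw -0.001 shift [ -0.2  -3.  187.9] turn z -0.001
```

>>> {"fn": "step_arm", "kwargs": {"motion": [[75,[-0.7,-2,30],[0,0,0]],[75,[0,0,50],[0,0,0]],[75,[0,0,45],[0,0,0]],[75,[0,0,30],[0,0,0]],[75,[0,0,20],[0,0,0]],[75,[0,0,13],[0,0,0]],[75,[0,0,0],[0,0,0]],[30,[0,0,0],[0,0,0]],[30,[0,0,0],[0,0,0]],[30,[0,0,0],[0,0,0]],[30,[0,0,0],[0,0,0]],[30,[0,0,0],[0,0,0]]], "newtons": 12}}

```text
t: 30.12
tool_pos: [0.5328, 0.3918, 0.0088]
orientation: [1.0, 0.0, 0.0, 0.0]
wrist_force: [-1.0, -0.4, 2.9]
width: 0.477
gripper_force: 12.0
```

```bash
python3 - <<'E'
from h import *
delta(.624,.192,.09,0)
E
```

```text
at [0.5328 0.3918 0.0088] yaw 0.001 shift [ 91.1 199.8 -81.2] turn z 0.001
```

Gripped at 41.5 mm. Lift and carry.

>>> {"fn": "step_arm", "kwargs": {"motion": [[30,[0,0,-10],[0,0,0]],[30,[0,0,-35],[0,0,0]],[30,[0,0,-36],[0,0,0]],[30,[10,22,0],[0,0,0]],[30,[18,40,0],[0,0,0]],[30,[20,44,0],[0,0,0]],[30,[20,44,0],[0,0,0]],[30,[15,33,0],[0,0,0]],[30,[8,17,0],[0,0,0]],[30,[0,0,0],[0,0,0]],[30,[0,0,0],[0,0,0]]]}}

```text
t: 31.5
tool_pos: [0.6229, 0.1944, 0.0896]
orientation: [1.0, 0.002, -0.0, -0.001]
wrist_force: [-0.6, 0.0, -0.9]
width: 0.478
gripper_force: 12.0
```

```bash
python3 - <<'E'
from h import *
delta(.624,.192,.0128,0)
look("w9",["eyepiece"])
d=np.load("w9.npz");cv2.imwrite("pics/c9.png",d["im"][120:350,180:450])
E
```

```text
at [0.6229 0.1944 0.0896] yaw 0.003 shift [ 1.1  2.5 76.8] turn z 0.003
eyepiece 0.94 [316. 256.] [613.3 194.7] [37.3 59.8] 0.2
```

View pics/c9.png

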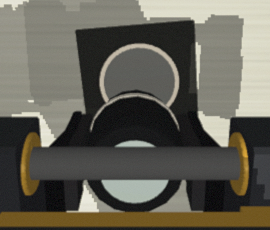

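The circle spans columns 281–359 (centre 320) and the barrel sits at ~316, about 2 mm left. That agrees with the computed shift.

>>> {"fn": "step_arm", "kwargs": {"motion": [[30,[1,2.3,10],[0,0,0]],[30,[0,0,30],[0,0,0]],[30,[0,0,20],[0,0,0]],[30,[0,0,10],[0,0,0]],[30,[0,0,4],[0,0,0]],[30,[0,0,1.5],[0,0,0]],[30,[0,0,0.6],[0,0,0]],[30,[0,0,0],[0,0,0]]]}}

```text
t: 32.6
tool_pos: [0.6252, 0.1897, 0.0139]
orientation: [1.0, 0.0, 0.0, -0.0]
wrist_force: [0.3, -0.6, -1.4]
width: 0.474
gripper_force: 12.0
```

>>> {"fn": "step_arm", "kwargs": {"motion": [[30,[-0.8,-1.3,0],[0,0,0]],[30,[0,0,0.5],[0,0,0]],[30,[0,0,0.4],[0,0,0]],[30,[0,0,0.3],[0,0,0]],[30,[0,0,0],[0,0,0]]]}}

```text
t: 33.22
tool_pos: [0.6241, 0.1911, 0.0127]
orientation: [1.0, 0.0, 0.0, -0.0]
wrist_force: [-3.0, -0.3, 5.6]
width: 0.478
gripper_force: 12.0
```

>>> {"fn": "step_arm", "kwargs": {"motion": [[44,[0,0,0],[0,0,0]],[50,[0,0,0],[0,0,0]],[60,[0,0,0],[0,0,0]],[65,[0,0,0],[0,0,0]],[65,[0,0,-15],[0,0,0]],[65,[0,0,-50],[0,0,0]],[65,[0,0,-50],[0,0,0]],[65,[0,0,-50],[0,0,0]],[65,[-20,40,-40],[0,0,0]],[65,[-20,45,-20],[0,0,0]],[65,[-20,50,0],[0,0,0]],[65,[-20,50,0],[0,0,0]]]}}

```text
t: 34.72
tool_pos: [0.5435, 0.0044, 0.2389]
orientation: [1.0, 0.0, 0.001, 0.0]
wrist_force: [-0.2, 0.1, 0.2]
width: 0.742
gripper_force: 0.0
```

>>> {"fn": "step_arm", "kwargs": {"motion": [[65,[-20,40,0],[0,0,0]],[65,[-15,10,0],[0,0,0]],[65,[0,0,0],[0,0,0]],[65,[0,0,0],[0,0,0]]]}}

```text
t: 35.22
tool_pos: [0.5098, -0.0426, 0.2377]
orientation: [1.0, 0.001, 0.0, -0.0]
wrist_force: [-0.3, 1.0, 0.5]
width: 0.745
gripper_force: 0.0
```

```bash
python3 - <<'E'
from h import *
look("w10",["eyepiece","cube","slider","dish"])
print(pose()[:3,3])
d=np.load("w10.npz");s=cams.capture("scene");print([ (r["p"],r["uv"]) for n in("slider","cube","eyepiece","objective") for r in models.regions_of(n,"scene")[:1]])
s=cv2.resize(s[140:320,110:470],(720,360));cv2.imwrite("pics/f.png",np.vstack([cv2.resize(d["im"][:240],(640,240)),cv2.resize(s,(640,320))]))
E
```

```text
eyepiece 0.96 [73. 57.] [623.2 182.3] [63.8 41.1] 77.3
cube 0.64 [351. 210.] [470.3 -82.5] [49.1 40.3] 30.7
slider 0.71 [469.  36.] [ 644.3 -197.4] [70.2 36.3] 4.3
slider 0.58 [541. 231.] [ 440.9 -301.3] [84.6 24.5] 86.5
dish 0.7 [204. 192.] [482.   85.8] [65.1 64.9] 84.1
dish 0.41 [352. 208.] [464.  -84.7] [51.9 42.2] 30.0
[ 0.50949162 -0.04340852  0.23707739]
[(0.81, [258.0, 271.2]), (0.74, [280.9, 195.6]), (0.9, [401.7, 205.0]), (0.56, [176.8, 202.4])]
```

View pics/f.png

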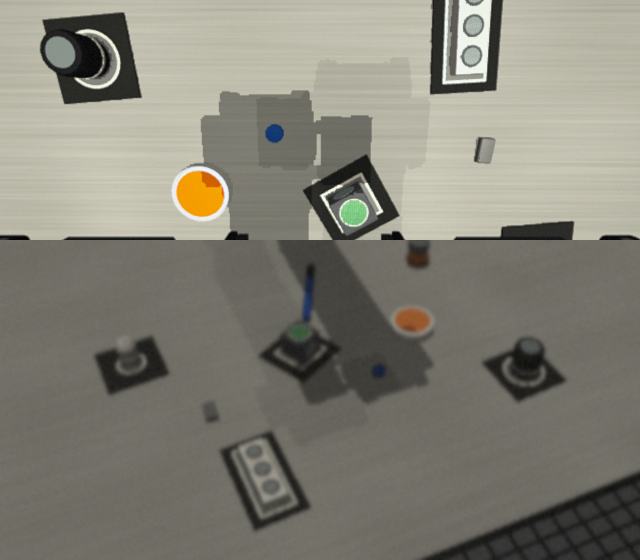

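All four stand on their matching tiles, upright and released; the dish hasn't moved. I'll do one numeric check of the slider and cube margins.

>>> {"fn": "step_arm", "kwargs": {"motion": [[65,[5,40,0],[0,0,0]],[65,[5,40,0],[0,0,0]],[65,[5,30,0],[0,0,0]],[65,[20,20,0],[0,0,0]],[65,[30,10,0],[0,0,0]],[65,[0,0,0],[0,0,0]],[65,[0,0,0],[0,0,0]]]}}

```text
t: 36.6
tool_pos: [0.574, -0.1839, 0.237]
orientation: [1.0, 0.0, -0.0, -0.0]
wrist_force: [-0.4, 0.1, 0.2]
width: 0.749
gripper_force: 0.0
```

```bash
python3 - <<'E'
from h import *
look("w11",["slider_tile"]);d=np.load("w11.npz");K,C=d["K"],d["C"]
for n,z in(("slider",.02),("cube",.04)):
    for r in models.regions_of(n,"wrist")[:1]: print(n,rect(r["mask"],z,K,C),r["uv"])
g=cv2.cvtColor(d["im"],cv2.COLOR_BGR2HSV)
# slider windows: dark discs on the bar
p=px2w([(0,0)],0.02,K,C)
Ci=np.linalg.inv(C)
for w in([.655,-.198,.02],):
    q=F@(Ci@np.r_[w,1])[:3];q=K@q;u,v=(q[:2]/q[2]).round().astype(int);print(u,v)
a,b=max(0,v-75),max(0,u-60)
cv2.imwrite("pics/c11.png",cv2.resize(d["im"][a:v+75,b:u+60],None,fx=4,fy=4));print(b,a)
E
```

```text
slider_tile 0.91 [312.  88.] [ 655.1 -197.9] [126.3  70. ] 3.5
slider ((654.7800903320312, -197.51409912109375), (89.92852783203125, 29.980321884155273), 3.375659465789795) [326.1, 94.5]
cube ((486.228271484375, -68.89656829833984), (6.238936424255371, 28.77471351623535), 44.882408142089844) [212.0, 252.5]
329 92
269 17
```

View pics/c11.png

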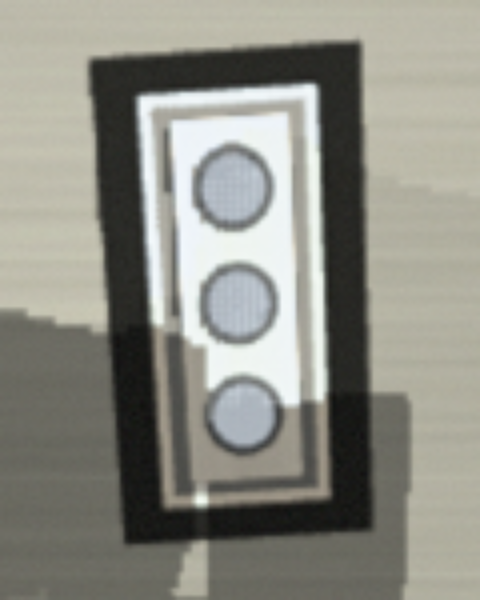

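The slider is centred in its outline (654.8,-197.5 against 655.1,-197.9 mm; 3.4° against 3.5°). The cube was placed at the measured centre and yaw. Handing in.

```bash
python3 -c "
from cell import finish_job
print(finish_job())"
```

```text
the job is handed in; nothing more can be done
None
```

All four accessories are parked upright on their matching tiles and released, the dish is where it stood, and the job was handed in at about 37 s; the final pictures looked right, but no verdict came back.

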